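# Release a wire reel on the gravity rack and catch it on the run

### The arm

A 6-joint arm with a two-finger parallel gripper is mounted at the origin on the work surface. World frame = base frame: x ahead of the robot, y to its left, z up, the work surface at z = 0. Lengths are in m, angles in rad, forces in N, time in s.
With the tool pointing down it reaches from about 0.325 to 0.875 m from the base axis. Payload 4.4 kg.
Tool frame: the origin (TCP) lies midway between the tips of the shut fingers; the grasp point (between the pads) lies 19 mm behind it; z points along the fingers, y is the line along which they close (so a half turn about z gives the same grasp; the last joint's range is limited). The gripper opens to 85 mm and grips with 20 to 120 N. Pads are 22 mm wide; open, the fingers measure 114 mm over their backs; the gripper's body (76 mm by 85 mm) begins 54 mm behind the grasp point. The pads swing forward as they close: fully open they stand 13 mm farther back than shut.
Start: joints at [-1.454, 0.207, 1.542, -0, 1.393, -0.15], TCP at [0.152, -0.555, 0.231] pointing down, gripper open.
Joint ranges: [-2.73, 2.73], [-0.86, 2.22], [0.23, 2.46], [-1.11, 4.25], [0.08, 2.63], [-2.82, 2.82]. Speed limits (rad/s): [2.79, 2.79, 3.14, 3.14, 3.14, 3.14].

### API

Orientations are given as a unit quaternion [x, y, z, w].
In Python, from rig import monitor, cams, ticket, find_in gives the robot as it stands. The module is installed in compiled form; this text tells all that it offers.
- The arm moves only by the tool jog_arm, never from a script. Its argument "deltas" is a list that holds one entry, the list of rows, each a list of 5 numbers: the shift along the tool's x, y, z in m, then the turn about the tool's z in rad, then the opening, from 0 (shut) to 1 (fully open). In form: [[[tx, ty, tz, turn, claw], ...]]. A call has 1 to 8 rows; each row is the pose to reach, as a shift and turn from the pose commanded when the call began, along the tool's axes at that moment; what a row does not reach only later rows make up. A row lasts 1/12 s, in which the tool goes at most 41.7 mm and 7.16 degrees, less where a joint would pass 70% of its speed; a pose out of reach is approached as far as the arm can. A call with a gripper value outside its range is refused whole. The fingers move at their own pace and stop on an object; the grip force is fixed at half the most. Time passes only in rows, so rows that repeat a pose let the fingers close. It gives the time, the measured TCP pose, the force, the opening and the grip force at its end, in the units of the state.
- monitor.get_obs(): the state, without advancing time (a new reading comes with each control period).
- cams.get_image(name): name is "side" or "top" or "wrist"; returns the picture (384x512x3 uint8, red, green, blue); there is no depth.
- cams.calibration(name): a dict with "fx", "fy", "cx", "cy" (pixels), "distortion" ([k1, k2, p1, p2, k3] as OpenCV has them; the pictures are not rectified), "xyz" and "attitude" of the camera in the world; the wrist camera has in their place "tool_from_camera" (4x4, takes a point from camera to tool coordinates, whose origin is the TCP and whose axes are the flange's). Camera axes: x right, y down, z forward; pixel columns grow to the right and rows downward; lengths in m; the calibration is good to about 2 mm. A picture is of the moment at which its call begins: read the wrist's pose just before it. calibration takes no time and is no camera call.
- ticket.job_done(): hands the job in; it is judged then, once.
Trained networks look in the newest picture that a camera, given by its name, has taken for a name from the list of things; names that differ only in an ending like _2 or _b are one class to them, and where a whole thing is asked for, a point or a joint stands for the part that bears it (a point fixed in the world has none). Each returns a list of dicts, best first, with "score" (0 to 1); they miss things now and then, are a little off and sometimes report something else, mostly with a low value. They report only what shows in the picture. A call takes as long as a camera call. They do not tell look-alikes from the thing itself.
- find_in(camera, name): "box" ([centre column, centre row, width, height] in pixels, round what is visible of it).
The state is a dict: "clock": time; "qpos": joint angles; "dq": joint speeds; "joint_efforts": joint torques, N m; "eef_pos": TCP position; "tool_rot": TCP orientation; "force": force on the tool from outside, world axes, zero at the start; "moment": the same for the moment, N m; "grip_width": opening from 0.0 (shut) to 1.0 (fully open); "grip_force": force on a finger pad.
Only numpy, scipy, OpenCV 4.12 (cv2) and the standard library are available. Lean on these libraries where they do the work, as an engineer would, in place of code of your own. Each camera call takes 0.05 s, during which the arm holds its last target. There are 200 camera calls.

### The job

Press the gate's black thumb pad all the way down, let the full reel roll untouched past the middle posts of the gravity rack, and catch it from the front with fingertips that are already running along with it before it reaches the lower posts, so that it is never knocked, clamped or stopped dead there. Brake it smoothly to a standstill between the lower posts and the end stops, keep it there against the fingers for a full second, then ease it down slowly until it rests on both end stops and take the hand away. Leave the small things standing beside the rack alone.

Things in the scene. Friction and masses are not known exactly. Their poses are not given: they have to be found in the camera images.
- rack: Gravity rack, fixed. Base plate 130 x 540 mm; two round steel rails, 12 mm thick, along its y axis at x = -34 and +34 mm, falling towards +y at 10 degrees (176 mm per m), centre line 100 mm high at y = 0. Origin: centre of the underside, on the table. Post pairs under them at y = -255, -70 (middle), +100 (lower posts) and +255 mm. Above the rails only back pins (y = -224) and the end stops.
- reel: Full copper wire reel, loose: 90 mm diameter, 48 mm wide, 0.8 kg (0.68 to 0.96), on a black axle 30 mm thick, 114 mm long. Origin: centre; x = axle, parallel to the rack's x; y, z spin. The axle rolls on the rails, the reel hangs between (2.5 mm play). Smooth rim, friction 0.08. It rests at the gate; freed, it rolls towards the rack's +y, gaining speed: see the points middle, lower and rest.
- gate (a joint): Travel of the drop gate in m: 0 raised (at the start; its blade stands in front of the reel), 0.046 fully down; the reel starts to roll between 0.03 and 0.04. Pressing it down takes 2 to 5 N; friction holds it wherever it is left.
- pad (a point): Centre of the top face of the gate's black square thumb pad, 38 x 38 mm, beside the rails on the side away from the robot: x = +95, y = -142, z = 170 mm in the rack's frame when raised; it goes straight down with the gate by 46 mm.
- middle (a point): Middle posts: the point where the reel's centre passes between them, x = 0, y = -70, z = 134 mm in the rack's frame; fixed to the rack. The reel's centre starts 120 mm before it, at the gate (y = -190, z = 155 mm). Rolling free it comes by here about 0.7 s after its release, at about 0.2 m/s and still gaining 0.1 m/s2.
- lower (a point): Lower posts: the point where the reel's centre passes between them, x = 0, y = +100, z = 104 mm in the rack's frame; fixed to the rack; 90 mm before the end stops. Rolling free the reel comes by here about 1.4 s after its release, at about 0.26 m/s.
- rest (a point): Where the reel's centre lies when its axle rests on both end stops: x = 0, y = +190, z = 88 mm in the rack's frame; fixed to the rack. Rolling free the reel would arrive here at about 0.28 m/s, some 1.7 s after its release.
- end_stops: Two upright steel pins, 10 mm diameter, on the rails at the lower end, x = -34 and +34, y = 210 mm in the rack's frame, rising 32 mm above the rails' centre line; 58 mm is free between them, fingers may pass there. Origin and axes as the rack's.
- spare_reel: Empty black reel, loose bystander lying flat on the table beside the rack on the side away from the robot: 80 mm diameter, 46 mm high; origin at the centre of its underside.
- flux: Small bottle, loose bystander standing beside the rack on the robot's side: 40 mm diameter, 75 mm high; origin at the centre of its underside.
There are look-alikes about, which are no part of the job. There is more than one size of the reel; the job needs the smallest.

How it is judged:
By the outcome, as a careful person would: the job done as asked, in the order asked, and still so for the second after the job is handed in, with the robot touching nothing.
It also fails if it takes over 34 s, if anything falls off the work surface, if the arm or the gripper's body presses on something with over 40 N, if the wrist force passes 120 N, or if a joint passes its speed limit or range.

## Working session

There is one attempt and no reset: what is moved stays moved. The work goes in short steps, Python scripts to look and compute and a tool call to move; the robot and the scene stay as the last step left them, time stands still between calls to the robot, and variables do not carry over. Pictures are saved under pics/ and viewed, at most 12 in all, crops included, and the job is handed in when it is done.

Besides the shell and the picture viewer there is one more tool, called after "Call:" as name(argument=value, ...), one argument or row to a line, values as JSON. jog_arm: Moves the arm, as the interface text tells. Its arguments: {"type":"object","properties":{"deltas":{"type":"array"}},"required":["deltas"]}

```bash
mkdir -p pics; python3 - <<'E'
from rig import monitor, cams, find_in
import cv2, numpy as np
o=monitor.get_obs(); print(o)
ims=[]
for c in ("side","top"):
    im=cams.get_image(c); cv2.imwrite(f"pics/{c}0.png",im[:,:,::-1]); print(c,cams.calibration(c))
    for n in ("rack","reel","pad","end_stops","spare_reel","flux"):
        print(n,[(np.round(d["box"],1).tolist(),round(d["score"],2)) for d in find_in(c,n)][:4])
E
```

```text
{'clock': 0.0, 'qpos': array([-1.45348529e+00,  2.07433481e-01,  1.54298089e+00, -5.48910627e-06,
        1.39345585e+00, -1.50520669e-01]), 'dq': array([ 0.00011479,  0.00092938,  0.00043113,  0.00021251, -0.00108179,
        0.00065966]), 'joint_efforts': array([-3.08121271e-03, -3.83040011e+01, -2.91598088e+01, -4.20163769e-04,
        1.05500780e-02, -6.28000009e-06]), 'eef_pos': array([ 0.15205515, -0.55374731,  0.23010531]), 'tool_rot': array([ 9.91045957e-01,  1.33516345e-01,  1.62077829e-05, -1.13866798e-03]), 'force': array([-0.56580246,  1.16898437,  0.84100863]), 'moment': array([-0.00587933,  0.03260785,  0.03848882]), 'grip_force': 0.0, 'grip_width': 0.9984203106201119}
side {'fx': 458.0693252341906, 'fy': 458.0693252341906, 'cx': 256.8029607973271, 'cy': 185.33818305329427, 'distortion': array([-0.12462106,  0.        ,  0.        ,  0.        ,  0.        ]), 'xyz': array([0.09592776, 0.81635371, 0.76901639]), 'attitude': array([-0.2082991 ,  0.85552935, -0.46269129,  0.10294555])}
rack [([215.3, 235.5, 113.8, 184.0], 0.59)]
reel [([287.4, 154.8, 47.1, 43.3], 0.8), ([2
[... 268 characters left out ...]
180.8], 0.68), ([257.4, 268.6, 16.8, 32.9], 0.56)]
top {'fx': 460.2319704699441, 'fy': 460.2319704699441, 'cx': 250.27988594731397, 'cy': 193.5076602644357, 'distortion': array([0.0372217, 0.       , 0.       , 0.       , 0.       ]), 'xyz': array([ 0.45829451, -0.06299451,  1.25374533]), 'attitude': array([ 0.70982078, -0.70412877,  0.01401477, -0.01267749])}
rack [([208.8, 160.1, 212.7, 113.4], 0.89)]
reel [([323.0, 259.4, 55.0, 62.2], 0.58), ([362.2, 172.2, 53.7, 48.4], 0.56)]
pad [([252.8, 134.9, 16.9, 58.4], 0.64), ([177.5, 128.9, 29.4, 33.3], 0.19)]
end_stops [([126.7, 187.8, 15.3, 33.7], 0.45)]
spare_reel [([210.1, 159.3, 220.6, 112.1], 0.64)]
flux [([180.3, 222.9, 20.4, 10.9], 0.75)]
```

```bash
python3 - <<'E'
import cv2,numpy as np
a=cv2.imread("pics/side0.png");b=cv2.imread("pics/top0.png")
cv2.imwrite("pics/s1.png",cv2.resize(a[120:340,130:410],None,fx=2.7,fy=2.7,interpolation=3))
cv2.imwrite("pics/t1.png",cv2.resize(b[80:310,80:400],None,fx=2.5,fy=2.5,interpolation=3))
E
```

```text
(no output)
```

View pics/s1.png

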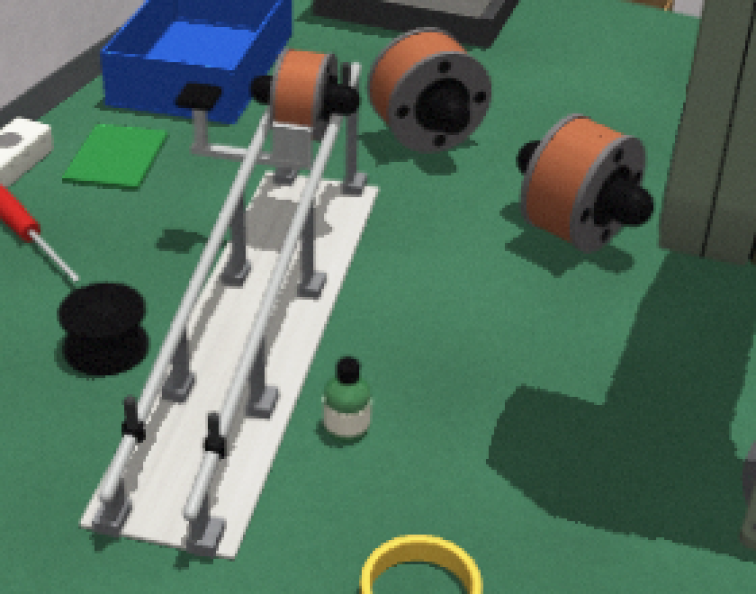

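View pics/t1.png

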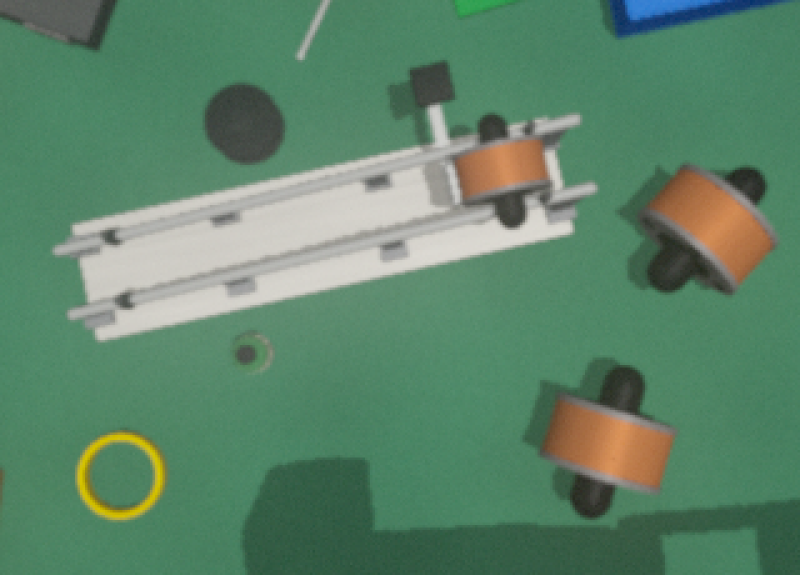

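Top crop: three copper reels: on the rack (502,170), loose at (710,230) and loose at (608,440). The one on the rack is visibly the smallest and rests at the gate by the black pad (432,84), so it is the one. End stops are at (112,236) and (125,299); spare reel (245,124); flux (246,353). The green square and the black box are not part of the job. Now I'll fit the rack pose.

```bash
cat > h.py <<'E'
import numpy as np, cv2
from scipy.spatial.transform import Rotation as R
from rig import cams
def proj(c,P):
    k=cams.calibration(c); Rm=R.from_quat(k["attitude"]).as_matrix()
    K=np.array([[k["fx"],0,k["cx"]],[0,k["fy"],k["cy"]],[0,0,1]])
    Pc=(np.atleast_2d(P)-k["xyz"])@Rm
    return cv2.projectPoints(Pc,np.zeros(3),np.zeros(3),K,k["distortion"])[0][:,0]
def rack(p,P): return R.from_euler("z",p[2]).apply(np.atleast_2d(P))+[p[0],p[1],0]
E
python3 - <<'E'
from h import *
from scipy.optimize import least_squares
M=np.array([[34,210,95],[-34,210,95],[95,-142,170],[-65,270,8],[65,270,8],[-65,-270,8],[0,-190,200]])/1e3
t=np.array([[112,235],[124,298],[432,84],[97,340],[75,225],[573,233],[502,165]])/2.5+80
s=np.array([[131,400],[214,415],[200,96],[237,556],[82,522],[378,187],[np.nan]*2])/2.7+[130,120]
def res(p,f=0):
    W=rack(p,M); r=np.r_[proj("top",W)-t,(proj("side",W)-s)[:6]]
    return r if f else r.ravel()
q=least_squares(res,[.5,.1,.2],loss="soft_l1"); print(q.x,np.degrees(q.x[2])); print(np.round(res(q.x,1),1).tolist())
for n,P in dict(pad=[95,-142,170],start=[0,-190,155],middle=[0,-70,134],lower=[0,100,104],rest=[0,190,88]).items(): print(n,rack(q.x,np.array(P)/1e3))
E
```

```text
[0.56472059 0.04561714 0.23382132] 13.396975023352024
[[-2.7, -0.2], [-1.7, 0.9], [0.5, -0.5], [-1.8, 1.1], [-3.3, 0.1], [2.8, -0.8], [2.2, -0.3], [0.7, -0.5], [0.7, -0.2], [0.2, -2.4], [-0.7, 0.2], [-1.4, 0.2], [1.2, -2.5]]
pad [[ 0.69003637 -0.0705076   0.17      ]]
start [[ 0.60874293 -0.1392126   0.155     ]]
middle [[ 0.58093935 -0.02247803  0.134     ]]
lower [[0.54155093 0.14289595 0.104     ]]
rest [[0.52069824 0.23044688 0.088     ]]
```

```bash
python3 - <<'E'
from h import *
p=[0.56472059,0.04561714,0.23382132]
M=np.array([[34,210,95],[-34,210,95],[34,210,69],[-34,210,69],[95,-142,170],[76,-123,170],[114,-161,170],[-65,270,8],[65,270,8],[-65,-270,8],[65,-270,8],[57,-190,155],[-57,-190,155],[0,-190,200],[34,-255,151],[-34,-255,151],[34,255,61],[-34,255,61]])/1e3
out=[]
for c,(x,y,w,h) in dict(top=(95,95,230,125),side=(150,130,130,200)).items():
    a=cv2.imread(f"pics/{c}0.png")[y:y+h,x:x+w]; f=3.4 if c=="top" else 3
    a=cv2.resize(a,None,fx=f,fy=f,interpolation=cv2.INTER_CUBIC)
    for u in (proj(c,rack(p,M))-[x,y]+.5)*f: cv2.drawMarker(a,tuple(int(v) for v in u),(0,0,255),cv2.MARKER_CROSS,9,1)
    cv2.imwrite(f"pics/o_{c}.png",a); print(a.shape)
E
```

```text
(425, 782, 3)
(600, 390, 3)
```

View pics/o_top.png

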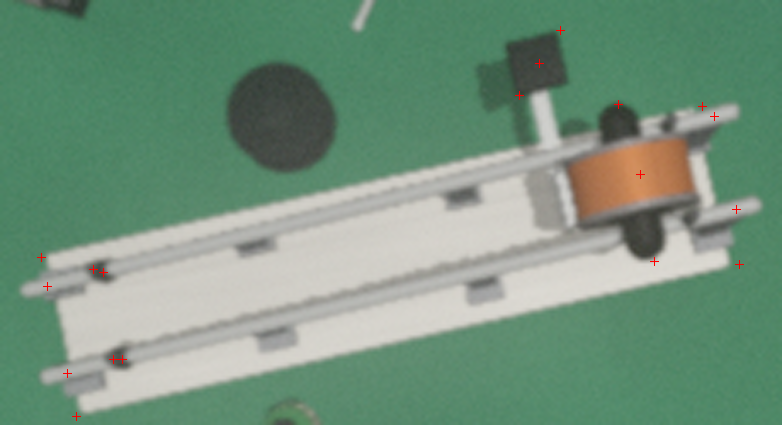

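View pics/o_side.png

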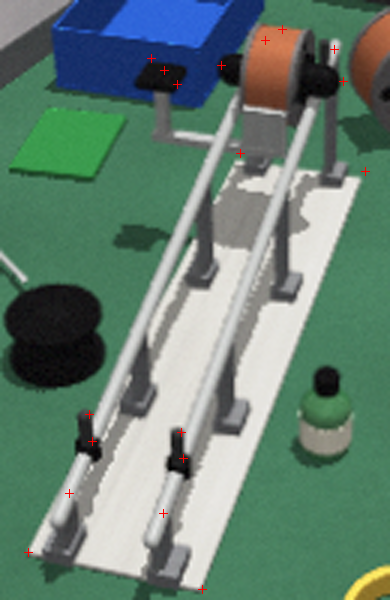

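Overlays: the fit matches the end stops (top crop 102,271 / 120,358), the pad (538,62) and the axle ends. Only the plate's corners are off, by about 2 px symmetrically along y. I'll refit on the functional parts.

```bash
cat >> h.py <<'E'
from rig import monitor
P0=None
def delta(xyz,yaw):
    """shift in present tool axes and turn to put TCP at xyz with tool x at yaw (tool down)"""
    o=monitor.get_obs(); T=R.from_quat(o["tool_rot"]).as_matrix()
    a=np.arctan2(T[1,0],T[0,0]); d=T.T@(np.array(xyz)-o["eef_pos"])
    return np.round(d,4), round((a-yaw+np.pi)%(2*np.pi)-np.pi,3)
E
python3 - <<'E'
from h import *
from scipy.optimize import least_squares
M=np.array([[34,210,82],[-34,210,82],[95,-142,170],[0,-190,155]])/1e3
t=np.array([[102,271],[119,358],[537,62],[632,181]])/3.4+[95,95]-.5
M2=np.array([[34,210,95],[-34,210,95],[95,-142,170],[0,-190,155]])/1e3
s=np.array([[84,412],[178,431],[163,75],[281,73]])/3+[150,130]-.5
def res(p,f=0):
    r=np.r_[proj("top",rack(p,M))-t,proj("side",rack(p,M2))-s]
    return r if f else r.ravel()
q=least_squares(res,[.5,.1,.2]); print(q.x.tolist(),np.degrees(q.x[2])); print(np.round(res(q.x,1),1).tolist())
pad=rack(q.x,np.array([95,-142,170])/1e3)[0]
print(pad,delta(pad+[0,0,.03],q.x[2]+np.pi/2))
print(cams.calibration("wrist")["tool_from_camera"])
for n,P in dict(start=[0,-190,155],lower=[0,100,104],rest=[0,190,88]).items(): print(n,rack(q.x,np.array(P)/1e3))
E
```

```text
[0.5662171384029748, 0.046399050293832886, 0.23300704999476077] 13.350320561493563
[[-1.3, -0.7], [-0.6, -0.2], [0.6, -0.3], [1.0, 0.0], [0.9, 0.8], [0.3, 0.4], [-0.1, -1.3], [-0.2, 0.2]]
[ 0.69143832 -0.06982769  0.17      ] (array([ 0.6483, -0.3247,  0.0313]), np.float64(-1.536))
[[-1.98779696e-04 -9.60223164e-01 -2.79233658e-01  7.13732364e-02]
 [ 9.99999954e-01 -1.27417180e-04 -2.73716140e-04  1.31690788e-03]
 [ 2.27249412e-04 -2.79233700e-01  9.60223146e-01 -1.42214335e-01]
 [ 0.00000000e+00  0.00000000e+00  0.00000000e+00  1.00000000e+00]]
start [[ 0.61008897 -0.13846648  0.155     ]]
lower [[0.5431267 0.1436967 0.104    ]]
rest [[0.52234531 0.23126458 0.088     ]]
```

Call:
jog_arm(
  deltas=[
    [[0.035,-0.0175,-0.009,-0.12,0],[0.07,-0.035,-0.018,-0.24,0],[0.105,-0.0525,-0.027,-0.36,0],[0.14,-0.07,-0.036,-0.48,0],[0.175,-0.0875,-0.045,-0.6,0],[0.21,-0.105,-0.054,-0.72,0],[0.245,-0.1225,-0.063,-0.84,0],[0.28,-0.14,-0.07,-0.96,0]],
  ],
)

```text
clock: 1.37
eef_pos: [0.3864, -0.3441, 0.3024]
tool_rot: [0.816, 0.578, 0.0, 0.001]
force: [0.1, -0.2, 0.0]
grip_width: 0.001
grip_force: 0.0
```

```bash
cat >> h.py <<'E'
RK=[0.5662,0.0464,0.2330]; YAW=RK[2]+np.pi/2
def to(P): return delta(rack(RK,np.array(P)/1e3)[0],YAW)
E
python3 -c "
from h import *
print(to([95,-142,240]),to([95,-142,185]),monitor.get_obs()['grip_width'],monitor.get_obs()['clock'])"
```

```text
(array([0.3598, 0.197 , 0.0624]), np.float64(-0.57)) (array([0.3599, 0.1969, 0.1174]), np.float64(-0.57)) 0.001124732489280544 1.3667
```

Call:
jog_arm(
  deltas=[
    [[0.035,0.019,0.0,-0.1,0],[0.07,0.038,0.0,-0.2,0],[0.105,0.0575,0.0,-0.3,0],[0.14,0.0765,0.0,-0.4,0],[0.175,0.0955,0.0,-0.5,0],[0.21,0.115,0.0,-0.57,0],[0.245,0.134,0.0,-0.57,0],[0.28,0.153,0.0,-0.57,0]],
  ],
)

```text
clock: 2.03
eef_pos: [0.6246, -0.1315, 0.3014]
tool_rot: [0.622, 0.783, -0.0, 0.0]
force: [0.5, 0.2, 1.4]
grip_width: 0.001
grip_force: 0.0
```

```bash
python3 -c "
from h import *
print(to([95,-142,200]))"
```

```text
(array([0.0451, 0.079 , 0.1014]), np.float64(-0.006))
```

Call:
jog_arm(
  deltas=[
    [[0.02,0.035,0.0,-0.006,0],[0.04,0.07,0.005,-0.006,0],[0.045,0.079,0.04,-0.006,0],[0.045,0.079,0.08,-0.006,0],[0.045,0.079,0.1,-0.006,0],[0.045,0.079,0.101,-0.006,0],[0.045,0.079,0.101,-0.006,0]],
  ],
)

```text
clock: 2.62
eef_pos: [0.6891, -0.0712, 0.1982]
tool_rot: [0.62, 0.785, -0.001, -0.002]
force: [0.2, -1.0, 0.2]
grip_width: 0.001
grip_force: 0.0
```

```bash
python3 - <<'E'
from h import *
print(to([95,-142,176]),monitor.get_obs()["eef_pos"])
w=cams.get_image("wrist");t=cams.get_image("top")
s=cams.get_image("side")
o=np.hstack([cv2.resize(t[85:205,180:340],(400,300),interpolation=2),cv2.resize(s[120:240,170:330],(400,300),interpolation=2)])
cv2.imwrite("pics/m1.png",np.vstack([o,np.hstack([cv2.resize(w,(400,300)),np.zeros((300,400,3),np.uint8)])])[:,:,::-1])
E
```

```text
(array([0.0007, 0.0027, 0.0222]), np.float64(0.0)) [ 0.68908816 -0.07119316  0.1981599 ]
```

View pics/m1.png

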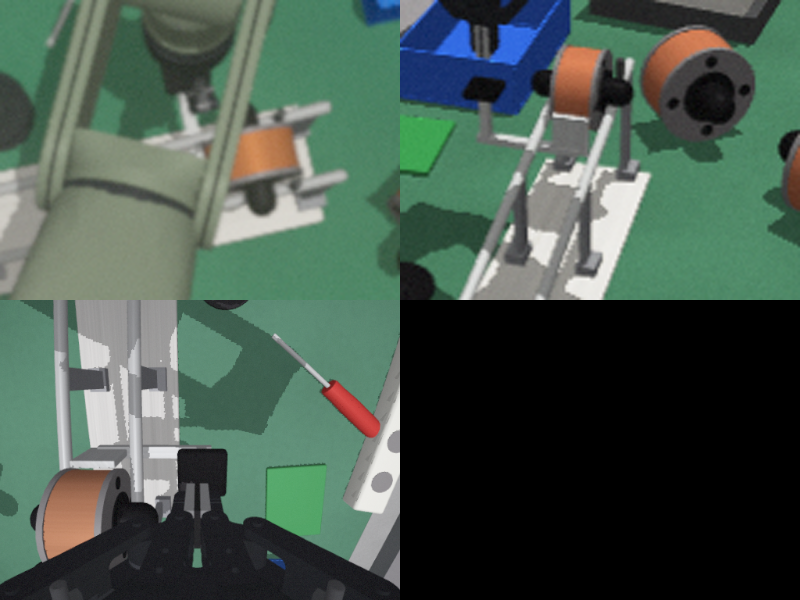

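Wrist view: the shut fingers (203,490) are in line with the pad (203,470). The side view shows the fingers above the pad and the reel still at the gate. I'll press to just short of release first.

Call:
jog_arm(
  deltas=[
    [[0.001,0.003,0.02,0,0],[0.001,0.003,0.027,0,0],[0.001,0.003,0.037,0,0],[0.001,0.003,0.047,0,0],[0.001,0.003,0.052,0,0],[0.001,0.003,0.052,0,0]],
  ],
)

```text
clock: 3.27
eef_pos: [0.6924, -0.07, 0.1472]
tool_rot: [0.62, 0.784, -0.0, -0.001]
force: [0.6, -0.4, -0.2]
grip_width: -0.001
grip_force: 0.0
```

```bash
cat > trk.py <<'E'
from h import *
def orange(tag):
    c=monitor.get_obs()["clock"]; s=cams.get_image("side"); cv2.imwrite(f"pics/{tag}.png",s[:,:,::-1])
    h=cv2.cvtColor(s,cv2.COLOR_RGB2HSV); m=((h[...,0]<18)&(h[...,1]>90)&(h[...,2]>60)).astype(np.uint8)
    n,l,st,ce=cv2.connectedComponentsWithStats(m)
    return c,[(st[i].tolist(),np.round(ce[i],1).tolist()) for i in range(1,n) if st[i][4]>60]
E
python3 - <<'E'
from trk import *
print(to([95,-142,122])); print(*orange("k0"),sep="\n")
print([(y,np.round(proj("side",rack(RK,[0,y/1e3,(134-(y+70)*.1763)/1e3]))[0],1).tolist()) for y in (-190,-130,-70,0,50,100,190)])
E
```

```text
(array([ 0.0004, -0.0009,  0.0252]), np.float64(-0.0))
3.2667
[([272, 24, 100, 98, 4564], [326.3, 72.9]), ([267, 132, 35, 33, 386], [279.7, 143.1]), ([230, 141, 19, 33, 453], [238.3, 156.7]), ([325, 163, 35, 46, 784], [338.7, 183.6]), ([124, 187, 21, 23, 220], [133.5, 197.7]), ([250, 376, 21, 8, 82], [258.7, 380.9])]
[(-190, [243.0, 154.0]), (-130, [237.1, 168.4]), (-70, [230.7, 183.9]), (0, [222.7, 203.5]), (50, [216.5, 218.6]), (100, [210.0, 234.7]), (190, [197.0, 266.5])]
```

```bash
python3 -c "
import cv2,numpy as np
f=lambda n:cv2.resize(cv2.imread(n)[125:215,175:275],(400,360),interpolation=2)
cv2.imwrite('pics/c2.png',np.hstack([f('pics/side0.png'),f('pics/k0.png')]))"
```

```text
(no output)
```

View pics/c2.png

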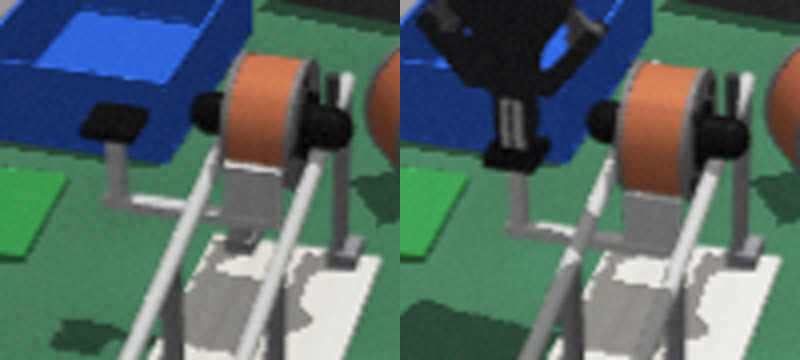

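Right panel: the pad is down about 23 mm with the reel still held at the blade (660,130). Now the full press.

Call:
jog_arm(
  deltas=[
    [[0,0,0.013,0,0],[0,0,0.0255,0,0],[0,0,0.0255,0,0]],
  ],
)

```text
clock: 3.57
eef_pos: [0.6944, -0.0702, 0.1238]
tool_rot: [0.62, 0.784, 0.001, 0.002]
force: [0.6, 0.2, 0.4]
grip_width: 0.001
grip_force: 0.0
```

```bash
python3 - <<'E'
from trk import *
print(to([0,60,110])); print(*orange("k1"),sep="\n")
E
```

```text
(array([ 0.2031, -0.0979,  0.0131]), np.float64(-0.0))
3.5667
[([273, 30, 96, 91, 3904], [324.5, 75.2]), ([267, 132, 35, 33, 385], [279.7, 143.1]), ([229, 143, 19, 34, 457], [237.0, 159.4]), ([325, 163, 35, 46, 783], [338.7, 183.6]), ([124, 187, 21, 23, 220], [133.5, 197.7]), ([250, 376, 21, 8, 79], [258.6, 380.9])]
```

Call:
jog_arm(
  deltas=[
    [[0,0,0.004,0,0]],
  ],
)

```text
clock: 3.7
eef_pos: [0.6945, -0.0702, 0.1232]
tool_rot: [0.62, 0.785, 0.001, 0.002]
force: [-9.6, 2.3, 32.8]
grip_width: 0.001
grip_force: 16.2
```

Call:
jog_arm(
  deltas=[
    [[0.012,0,-0.038,0,0],[0.05,-0.005,-0.05,0,0],[0.091,-0.005,-0.05,0,0],[0.131,-0.013,-0.05,0,0],[0.17,-0.027,-0.048,0,0],[0.203,-0.05,-0.04,0,0],[0.229,-0.076,-0.022,0,0],[0.243,-0.098,0.004,0,0]],
  ],
)

```text
clock: 4.37
eef_pos: [0.5401, 0.1469, 0.1151]
tool_rot: [0.619, 0.785, 0.001, 0.001]
force: [0.8, -1.4, -0.8]
grip_width: 0.002
grip_force: 0.0
```

```bash
python3 - <<'E'
from trk import *
o=monitor.get_obs();print(R.from_euler("z",-RK[2]).apply(o["eef_pos"]-[RK[0],RK[1],0]),o["dq"])
print(to([0,111,100])); print(*orange("k2"),sep="\n")
E
```

```text
[-0.00217161  0.10376946  0.11512709] [ 0.19954871 -0.08825443  0.91427924 -0.02550276 -0.80179433  0.20834367]
(array([0.0072, 0.0021, 0.0151]), np.float64(0.003))
4.3667
[([288, 2, 55, 41, 888], [309.6, 17.7]), ([314, 58, 72, 65, 2516], [355.8, 92.3]), ([267, 132, 35, 33, 387], [279.7, 143.1]), ([325, 163, 35, 46, 782], [338.7, 183.6]), ([226, 172, 11, 25, 160], [229.4, 181.6]), ([124, 187, 21, 23, 218], [133.5, 197.7]), ([250, 376, 21, 8, 82], [258.7, 380.7])]
```

```bash
python3 - <<'E'
from h import *
a=cv2.imread("pics/k2.png")[130:270,160:300]; a=cv2.resize(a,None,fx=4,fy=4,interpolation=2)
for y in (-70,-40,-10):
    z=(134-(y+70)*.1763)/1e3
    th=np.linspace(0,2*np.pi,40)
    for sx in(.024,-.024):
        P=np.c_[np.full(40,sx),y/1e3+.045*np.cos(th),z+.045*np.sin(th)]
        for u in (proj("side",rack(RK,P))-[160,130]+.5)*4: cv2.circle(a,tuple(int(v) for v in u),1,{-70:(0,0,255),-40:(255,0,0),-10:(0,255,255)}[y],-1)
cv2.imwrite("pics/c3.png",a)
E
```

```text
(no output)
```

View pics/c3.png

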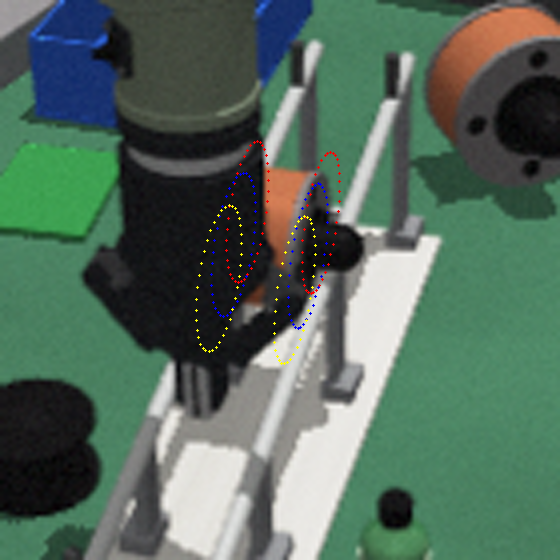

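The reel's right flange (318,180) matches the y ≈ -42 outline, so it is past the middle posts and rolling free. I'll put the fingertips at catch height ahead of it, then measure the gap.

Call:
jog_arm(
  deltas=[
    [[-0.008,0.002,0.008,0.002,0],[-0.013,0.002,0.012,0.002,0]],
  ],
)

```text
clock: 4.58
eef_pos: [0.5445, 0.1315, 0.1002]
tool_rot: [0.62, 0.784, -0.002, -0.001]
force: [0.8, -0.7, 0.5]
grip_width: 0.001
grip_force: 0.0
```

```bash
python3 - <<'E'
from h import *
o=monitor.get_obs();print(o["clock"],R.from_euler("z",-RK[2]).apply(o["eef_pos"]-[RK[0],RK[1],0])*1e3)
w=cams.get_image("wrist"); cv2.imwrite("pics/w1.png",w[:,:,::-1])
k=cams.calibration("wrist"); C=np.linalg.inv(k["tool_from_camera"]); T=R.from_quat(o["tool_rot"])
K=np.array([[k["fx"],0,k["cx"]],[0,k["fy"],k["cy"]],[0,0,1]])
a=cv2.resize(w[:,:,::-1],(768,576),interpolation=2)
for y,col in ((-20,(255,0,0)),(0,(0,255,255)),(20,(255,0,255))):
    z=(134-(y+70)*.1763); th=np.radians(np.arange(-30,95,5))
    for x in(-24,24,-57,57):
        r=45 if abs(x)<30 else 15
        P=rack(RK,np.c_[np.full(len(th),x),y+r*np.cos(th),z+r*np.sin(th)]/1e3)
        P=T.inv().apply(P-o["eef_pos"])@C[:3,:3].T+C[:3,3]
        for u in cv2.projectPoints(P,np.zeros(3),np.zeros(3),K,k["distortion"])[0][:,0]:
            cv2.circle(a,(int(u[0]*1.5),int(u[1]*1.5)),2,col,-1)
cv2.imwrite("pics/c4.png",a)
E
```

```text
4.5833 [ -1.48662857  87.82693399 100.22833316]
```

View pics/c4.png

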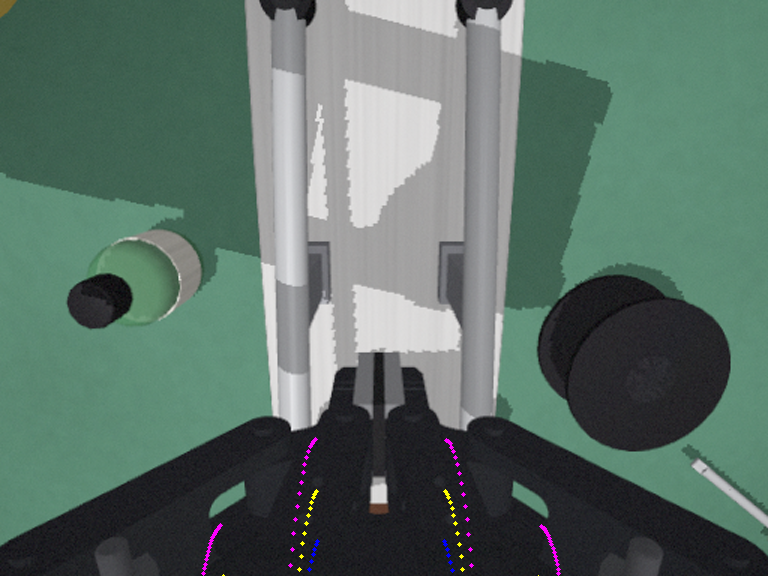

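Through the slit between the fingers the copper rim starts at row ≈502, so the reel was at y ≈ -4 mm at clock 4.58, with about 24 mm left to the fingers. They sit about 2 mm to the left of the rack's middle. Now I run along and begin braking.

Call:
jog_arm(
  deltas=[
    [[0.003,0.001,0.0,0,0],[0.018,0.002,0.001,0,0],[0.0345,0.002,0.003,0,0],[0.051,0.002,0.006,0,0],[0.0665,0.002,0.0087,0,0],[0.081,0.002,0.0113,0,0],[0.0935,0.002,0.0135,0,0],[0.1035,0.002,0.0152,0,0]],
  ],
)

```text
clock: 5.3
eef_pos: [0.5258, 0.2343, 0.0883]
tool_rot: [0.621, 0.784, 0.001, 0.0]
force: [-0.7, 0.8, -0.7]
grip_width: -0.002
grip_force: 0.3
```

```bash
python3 - <<'E'
from h import *
o=monitor.get_obs();print(o["clock"],R.from_euler("z",-RK[2]).apply(o["eef_pos"]-[RK[0],RK[1],0])*1e3, R.from_euler("z",-RK[2]).apply(o["force"]))
E
```

```text
5.3 [  4.10583972 192.10895404  88.26044713] [-0.51567609  0.98557157 -0.65107863]
```

Call:
jog_arm(
  deltas=[
    [[0.008,-0.001,0.002,0,0],[0.0135,-0.002,0.003,0,0],[0.017,-0.003,0.004,0,0],[0.0185,-0.003,0.005,0,0],[0.019,-0.003,0.005,0,0],[0.019,-0.003,0.005,0,0],[0.019,-0.003,0.005,0,0],[0.019,-0.003,0.005,0,0]],
  ],
)

```text
clock: 5.97
eef_pos: [0.5174, 0.2505, 0.0827]
tool_rot: [0.621, 0.784, 0.0, -0.0]
force: [-1.7, 0.8, 0.2]
grip_width: -0.0
grip_force: 1.0
```

```bash
python3 - <<'E'
from trk import *
o=monitor.get_obs();print(o["clock"],R.from_euler("z",-RK[2]).apply(o["eef_pos"]-[RK[0],RK[1],0])*1e3, R.from_euler("z",-RK[2]).apply(o["force"]))
w=cams.get_image("wrist"); orange("k3"); s=cv2.imread("pics/k3.png")
cv2.imwrite("pics/c5.png",np.hstack([cv2.resize(w[:,:,::-1],(400,300)),cv2.resize(s[180:300,130:290],(400,300),interpolation=2)]))
E
```

```text
5.9667 [ -0.38111541 209.90324323  82.6854294 ] [-1.47227379  1.1434689   0.18693474]
```

View pics/c5.png

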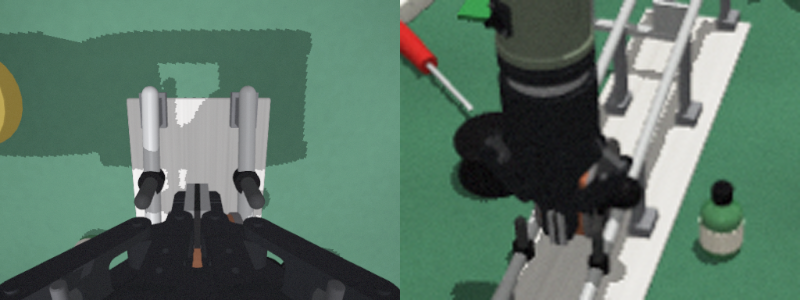

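Wrist view: the rim (orange at 197,250 and 232,217) lies right behind the fingers, which are centred between the end stops (149,178) and (247,178). Next I hold for the full second.

Call:
jog_arm(
  deltas=[
    [[0,0,0,0,0],[0,0,0,0,0],[0,0,0,0,0],[0,0,0,0,0],[0,0,0,0,0],[0,0,0,0,0],[0,0,0,0,0],[0,0,0,0,0]],
  ],
)

```text
clock: 6.73
eef_pos: [0.5175, 0.2507, 0.0826]
tool_rot: [0.621, 0.784, -0.0, 0.0]
force: [-0.1, 0.8, 0.1]
grip_width: 0.002
grip_force: 0.4
```

Call:
jog_arm(
  deltas=[
    [[0,0,0,0,0],[0,0,0,0,0],[0,0,0,0,0],[0,0,0,0,0],[0,0,0,0,0],[0,0,0,0,0],[0.001,0,0,0,0],[0.0025,0,0.0005,0,0]],
  ],
)

```text
clock: 7.4
eef_pos: [0.517, 0.2532, 0.0822]
tool_rot: [0.621, 0.784, 0.0, 0.0]
force: [-0.3, 0.8, -0.0]
grip_width: -0.002
grip_force: 0.4
```

Call:
jog_arm(
  deltas=[
    [[0.002,0,0.0005,0,0],[0.004,0,0.001,0,0],[0.006,0,0.001,0,0],[0.008,0,0.0015,0,0],[0.01,0,0.002,0,0],[0.012,0,0.002,0,0],[0.014,0,0.0025,0,0],[0.016,0,0.003,0,0]],
  ],
)

```text
clock: 8.07
eef_pos: [0.5131, 0.269, 0.0791]
tool_rot: [0.621, 0.784, 0.0, 0.0]
force: [-0.1, 0.4, 0.2]
grip_width: 0.006
grip_force: 0.2
```

Call:
jog_arm(
  deltas=[
    [[0.002,0,0.0005,0,0],[0.004,0,0.001,0,0],[0.006,0,0.001,0,0],[0.008,0,0.0015,0,0],[0.01,0,0.002,0,0],[0.0115,0,0.002,0,0],[0.013,0,0.0025,0,0],[0.0145,0,0.003,0,0]],
  ],
)

```text
clock: 8.73
eef_pos: [0.5098, 0.283, 0.0761]
tool_rot: [0.621, 0.784, 0.0, 0.0]
force: [0.2, 0.7, 0.3]
grip_width: 0.0
grip_force: 0.2
```

Call:
jog_arm(
  deltas=[
    [[0.0015,0,0,0,0],[0.003,0,0,0,0],[0.0045,0,0,0,0],[0.006,0,0,0,0],[0.0075,0,0,0,0],[0.009,0,0,0,0],[0.0105,0,0,0,0],[0.012,0,0,0,0]],
  ],
)

```text
clock: 9.4
eef_pos: [0.5071, 0.2947, 0.0761]
tool_rot: [0.621, 0.784, -0.0, 0.0]
force: [-0.9, 0.1, 0.3]
grip_width: -0.005
grip_force: 0.0
```

```bash
python3 - <<'E'
from trk import *
o=monitor.get_obs();print(o["clock"],R.from_euler("z",-RK[2]).apply(o["eef_pos"]-[RK[0],RK[1],0])*1e3, R.from_euler("z",-RK[2]).apply(o["force"]))
w=cams.get_image("wrist"); s=cams.get_image("side")
cv2.imwrite("pics/c6.png",np.hstack([cv2.resize(w,(400,300)),cv2.resize(s[190:310,130:290],(400,300),interpolation=2)])[:,:,::-1])
E
```

```text
9.4 [-2.10373297e-01  2.55196424e+02  7.61086238e+01] [-0.85253415  0.25648659  0.30291586]
```

View pics/c6.png

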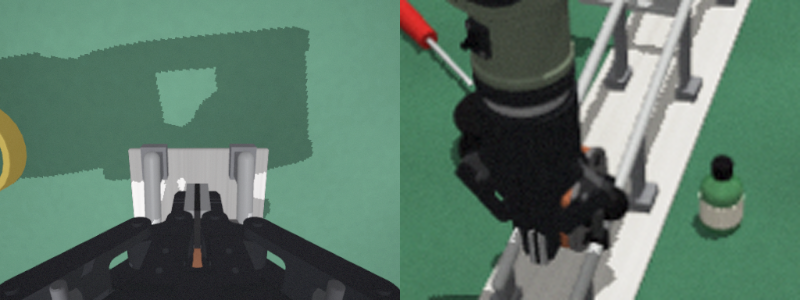

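Force has dropped to about 0 but separation isn't certain, so I keep easing forward slowly.

Call:
jog_arm(
  deltas=[
    [[0.0015,0,0,0,0],[0.003,0,0,0,0],[0.0045,0,0,0,0],[0.006,0,0,0,0],[0.0075,0,0,0,0],[0.009,0,0,0,0],[0.0105,0,0,0,0],[0.012,0,0,0,0]],
  ],
)

```text
clock: 10.17
eef_pos: [0.5043, 0.3064, 0.0761]
tool_rot: [0.621, 0.784, -0.0, -0.0]
force: [1.4, -0.2, -0.1]
grip_width: 0.005
grip_force: 0.0
```

```bash
python3 - <<'E'
from trk import *
o=monitor.get_obs();print(o["clock"],R.from_euler("z",-RK[2]).apply(o["eef_pos"]-[RK[0],RK[1],0])*1e3, R.from_euler("z",-RK[2]).apply(o["force"]))
w2=cams.get_image("wrist")
w0=cv2.imread("pics/c5.png")[:300,:400,::-1]; w1=cv2.imread("pics/c6.png")[:300,:400,::-1]; w2=cv2.resize(w2,(400,300))
for w in (w0,w1,w2):
    print([ (r,w[r,197].tolist()) for r in range(228,272,3)])
E
```

```text
10.1667 [-2.26642936e-01  2.67265143e+02  7.60709517e+01] [ 1.30756118 -0.52140373 -0.07261201]
[(228, [45, 47, 46]), (231, [45, 46, 49]), (234, [45, 47, 48]), (237, [44, 45, 48]), (240, [45, 45, 47]), (243, [46, 47, 50]), (246, [45, 43, 47]), (249, [127, 86, 65]), (252, [130, 87, 67]), (255, [131, 87, 67]), (258, [132, 89, 68]), (261, [136, 93, 71]), (264, [136, 90, 69]), (267, [106, 72, 59]), (270, [32, 32, 37])]
[(228, [47, 46, 49]), (231, [49, 48, 52]), (234, [48, 46, 50]), (237, [48, 49, 51]), (240, [50, 50, 52]), (243, [47, 45, 49]), (246, [46, 44, 50]), (249, [128, 85, 64]), (252, [136, 92, 71]), (255, [135, 91, 70]), (258, [137, 93, 71]), (261, [140, 95, 72]), (264, [140, 93, 70]), (267, [107, 73, 59]), (270, [30, 31, 35])]
[(228, [51, 48, 50]), (231, [51, 49, 54]), (234, [51, 52, 53]), (237, [52, 52, 55]), (240, [45, 48, 49]), (243, [49, 50, 52]), (246, [49, 50, 53]), (249, [120, 81, 63]), (252, [125, 85, 64]), (255, [131, 87, 67]), (258, [134, 91, 70]), (261, [138, 93, 72]), (264, [144, 97, 73]), (267, [117, 81, 64]), (270, [34, 34, 39])]
```

Call:
jog_arm(
  deltas=[
    [[0.006,0,0,0,0],[0.016,0,0,0,0],[0.035,0,-0.005,0,0],[0.06,0,-0.025,0,0],[0.085,0,-0.05,0,0],[0.1,0,-0.08,0,0],[0.11,0,-0.115,0,0],[0.115,0,-0.15,0,0]],
  ],
)

```text
clock: 10.88
eef_pos: [0.4763, 0.4204, 0.2269]
tool_rot: [0.62, 0.785, -0.0, -0.001]
force: [0.9, 1.3, 0.6]
grip_width: -0.001
grip_force: 0.0
```

Call:
jog_arm(
  deltas=[
    [[-0.005,-0.035,-0.01,0,0],[-0.01,-0.07,-0.02,0,0],[-0.015,-0.105,-0.03,0,0],[-0.015,-0.14,-0.03,0,0],[-0.015,-0.14,-0.03,0,0]],
  ],
)

```text
clock: 11.3
eef_pos: [0.3388, 0.3705, 0.2558]
tool_rot: [0.62, 0.785, -0.002, -0.001]
force: [-0.1, 0.1, -1.0]
grip_width: 0.005
grip_force: 0.0
```

```bash
python3 - <<'E'
from trk import *
t=cams.get_image("top"); s=cams.get_image("side")
a=[cv2.resize(s[130:310,140:300],(400,450),interpolation=2),cv2.resize(t[90:270,90:250],(400,450),interpolation=2)]
for y in (190,):
    z=88; th=np.linspace(0,2*np.pi,40)
    for x in (-24,24,-57,57):
        r=45 if abs(x)<30 else 15
        P=rack(RK,np.c_[np.full(40,x),y+r*np.cos(th),z+r*np.sin(th)]/1e3)
        for i,(c,o) in enumerate((("side",[140,130]),("top",[90,90]))):
            for u in (proj(c,P)-o+.5)*2.5: cv2.circle(a[i],tuple(int(v) for v in u),1,(255,0,255),-1)
cv2.imwrite("pics/c7.png",np.hstack(a)[:,:,::-1])
E
```

```text
(no output)
```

View pics/c7.png

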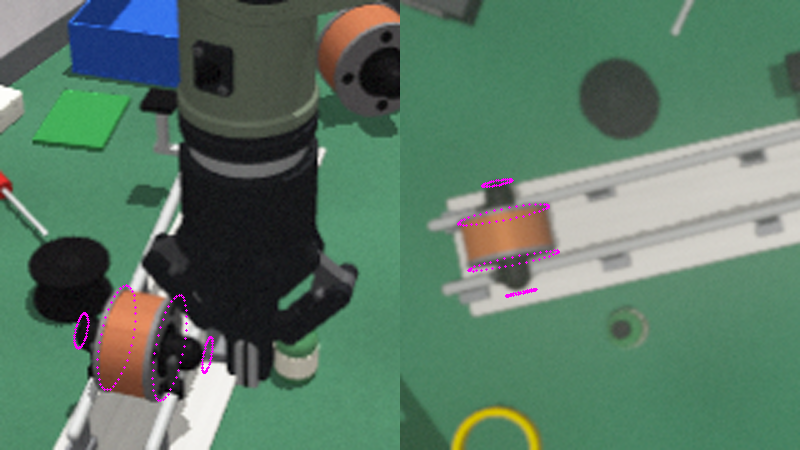

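The reel lies at the rest outline against both end stops (side 140,345; top 508,235). The pad is down, the flux bottle and spare reel are untouched, and the hand is clear.

```bash
python3 -c "
from rig import ticket
print(ticket.job_done())"
```

```text
the job is handed in; nothing more can be done
None
```

The job is handed in: the gate is fully pressed, and the reel rolled free past the middle posts, was met by the running fingertips, braked, held for over a second and eased onto both end stops. The exact moment of the catch was not seen directly; the plan put it before the lower posts, and no jolt showed in the force readings, which come only at the end of each move.

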